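# Clamp a mounted specimen in the viewing stand

### The job

Take the mounted specimen out of the blue tray by its orange handle and clamp it in the viewing stand: set it flat on the deck with its nose towards the red sprung arm, push the arm up with the nose so that the mount slips beneath it, and slide on between the rails until it is pressed fully home against the brass stop. Be gentle, since the resin chips: feel for the stop rather than ramming it, and do not press the mount hard on the stand. Then let go so that the arm alone holds the mount down, flat and at the stop, and leave the jar, the tub and the grey case alone.

Things in the scene. Friction and masses are not known exactly. Their poses are not given: they have to be found in the camera images.
- mount: Mounted specimen, loose, 0.16 to 0.3 kg: clear resin slab on a white back, 120 (x) by 60 (y) by 16 mm. Origin: centre of its underside; x points to its nose, away from the handle. Orange handle: upright rib 30 mm along x, 12 mm thick in y, its middle at x = -42 mm, from 16 to 46 mm above the underside; pinch it across the 12 mm. Starts flat in the tray.
- mount_nose (a point): Lower edge of the mount's nose end, middle: x = +60 mm, y = 0, z = 0 in the mount's frame; axes as the mount.
- stand: Fixed viewing stand, 320 by 112 mm (x -165 to +155), deck 20 mm above the work surface. Origin: on the work surface; x is the way the mount is pushed in. Two black rails, 10 mm high and 65 mm apart inside (2.5 mm play each side), straight from x = -10 to +55 mm, flared mouth 77 mm wide at x = -36 mm. With its nose at x = -45 mm the mount lies on the deck clear of rails and arm.
- clamp_arm (a joint): Red sprung arm, hinged across the stand's far end (x = +125 mm, 41 mm above the work surface), reaching over the stop to the open end; rad, 0 = down at rest, grows as its near end rises, about 0.1 when on the mount, 0.6 at most. It bears down with about 2.5 N at rest, 3 N on the mount. Shoving the mount beneath it takes some 4 to 12 N, sliding on 2 to 6 N.
- clamp_nose (a point): Underside of the arm's nose, a 34 mm wide steel bar that bears on the mount: at rest x = +12 mm in the stand's frame, 5 mm above the deck. From it a red lip slopes up at 23 deg towards the open end, to x = -33 mm and 23 mm above the deck; the mount's upper front edge meets the lip at about x = -14 mm and lifts the arm.
- stop: Brass end stop, fixed on the deck below the arm, 12 by 50 by 10 mm high; its place along the deck differs each time (26 to 42 mm in stand x). Origin: foot of its face, on the deck, middle; x as the stand's. It is rigid: when the mount reaches it the push rises at once.
- tray: Blue tray, fixed, 200 by 160 mm, rim 16 mm high, walls and floor 5 mm thick. Origin: centre of its underside.
- jar: Loose amber jar with white cap, 48 mm across, 70 mm tall; leave alone. Origin: centre of its underside.
- tub: Loose white lidded tub, 100 mm across, 94 mm tall; leave alone. Origin: centre of its underside.
- case: Loose grey case 100 by 130 by 55 mm; leave alone. Origin: centre of its underside.
Not all that is in view belongs to the job. There is more than one size of the mount; the job needs the largest.

How it is judged (in metres and radians):
On the way, in this order (a step that is already met when the one before it is completed fails the run):
1. the mount's nose is beneath the raised arm (value of joint clamp_arm above 0.07 rad and x of mount_nose in the frame of stand above 0.016 m and y of mount in the frame of stand between -0.01 and 0.01 m), for 0.1 s.
2. the mount is pressed against the stop with 2 N or more for a moment (contact force between mount and stop above 2 N), for 0.1 s.
At the end, for the whole second after the job is handed in: The mount lies flat on the deck (nose within 3 mm of it, tilt under 0.04 rad), its nose within 2 mm of the stop's face, in line with the stand (5 mm sideways, 0.1 rad), the arm down upon it (joint 0.07 to 0.14 rad), released and at rest (x of mount_nose in the frame of stop between -0.002 and 0.002 m and y of mount_nose in the frame of stop between -0.005 and 0.005 m and z of mount_nose in the frame of stop below 0.003 m and angle between the x axis of mount and the x axis of stand, either way round below 0.1 rad and angle between mount's own z axis and vertical below 0.04 rad and value of joint clamp_arm between 0.07 and 0.14 rad and linear speed of mount below 0.01 m/s); the robot touches nothing.
It fails at once if the mount is pushed against the stop with more than 25 N (contact force between mount and stop above 25 N).
It fails at once if the mount is pressed on the stand or its arm with more than 35 N (contact force between mount and stand above 35 N).
It fails at once if the sprung arm is forced up past 0.35 rad (value of joint clamp_arm above 0.35 rad).
It fails at once if the jar, the tub or the grey case is moved more than 20 mm (distance of any of jar, tub, case from where it was at the start of the episode above 0.02 m).
It also fails if it takes over 72 s, if anything falls off the work surface, if the arm or the gripper's body presses on something with over 40 N, if the wrist force passes 120 N, or if a joint passes its speed limit or range.

### The arm

A 6-joint arm with a two-finger parallel gripper is mounted at the origin on the work surface. World frame = base frame: x ahead of the robot, y to its left, z up, the work surface at z = 0. Lengths are in m, angles in degrees, forces in N, time in s.
With the tool pointing down it reaches from about 0.375 to 0.9 m from the base axis. Payload 3.1 kg.
Tool frame: the origin (TCP) lies on the centre line of the jaws, within the pads' length; the fingertips stand 17 mm ahead of it and the grasp point (between the pads) lies 2 mm behind it; y points along the fingers, x is the direction in which the jaws open and shut, and the axes are right-handed (so a half turn about y gives the same grasp; the last joint's range is limited). The gripper opens to 87 mm and grips with 3 to 60 N. Pads are 19 mm wide; open, the fingers measure 117 mm over their backs; the gripper's body (75 mm by 190 mm) begins 51 mm behind the grasp point.
Start: joints at [-77.493, 30.224, 82.088, -0, 67.689, -10.227], TCP at [0.242, -0.576, 0.24] pointing down, gripper open.
Joint ranges: [-176.69, 176.69], [-43.24, 126.21], [12.49, 139.97], [-82, 262], [0, 151.66], [-163.58, 163.58]. Speed limits (degrees/s): [159.86, 159.86, 180, 180, 180, 180].

### API

Orientations are given as a 3x3 rotation matrix whose columns are the frame's x, y, z axes.
In Python, from rig import read_state, capture, camera_info, hand_in, trace, tip_of gives the robot as it stands.
- The arm moves only by the tool jog_arm, never from a script. Its argument "steps" is a list of rows, each an object with "fingers": the opening in per cent of the stroke, from 0 (shut) to 100 (fully open); "delta_pos": the shift along the world's x, y, z in mm, a list of three; "turn": the turn about the world's z in degrees. A call has 1 to 20 rows; each row is the pose to reach, as a shift and turn from the pose commanded when the call began; what a row does not reach only later rows make up. A row lasts 1/12 s, in which the tool goes at most 41.7 mm and 7.16 degrees, less where a joint would pass 70% of its speed; a pose out of reach is approached as far as the arm can. A call with a gripper value outside its range is refused whole. The fingers move at their own pace and stop on an object; the grip force is fixed at half the most. Time passes only in rows, so rows that repeat a pose let the fingers close. It gives the time, the measured TCP pose, the force and the opening at its end, in the units of the state.
- read_state(): the state, without advancing time (a new reading comes with each control period).
- capture(name): name is "scene" or "top"; returns the picture (400x640x3 uint8, red, green, blue); there is no depth.
- camera_info(name): a dict with "fov_y" (degrees; the focal length in pixels is half the picture's height over the tangent of half this angle, whatever the lens; pixels are square), "cx", "cy" (the principal point, pixels), "view" (4x4, takes a point from world to camera coordinates). Camera axes: x right, y down, z forward; pixel columns grow to the right and rows downward; lengths in m; the calibration is good to about 2 mm. A picture is of the moment at which its call begins. camera_info takes no time and is no camera call.
- hand_in(): hands the job in, once; it reports no verdict.
Trained networks look in the newest picture that a camera, given by its name, has taken for a name from the list of things; names that differ only in an ending like _2 or _b are one class to them, and where a whole thing is asked for, a point or a joint stands for the part that bears it (a point fixed in the world has none). Each returns a list of dicts, best first, with "confidence" (0 to 1); they miss things now and then, are a little off and sometimes report something else, mostly with a low value. They report only what shows in the picture. A call takes as long as a camera call. They do not tell look-alikes from the thing itself.
- trace(target, camera): "mask" (400x640 bool, what is visible of it).
- tip_of(target, camera): "position" ([x, y, z] in m, in world coordinates, good to about 4 mm: a listed point, or the origin of a listed thing).
The state is a dict: "time_s": time; "joint_positions": joint angles; "qvel": joint speeds; "tau": joint torques, N m; "position": TCP position; "tcp_rot": TCP orientation; "force": force on the tool from outside, world axes, zero at the start; "moment": the same for the moment, N m; "opening": opening from 0.0 (shut) to 1.0 (fully open).
Only numpy, scipy, OpenCV 4.12 (cv2) and the standard library are available. Lean on these libraries where they do the work, as an engineer would, in place of code of your own. Each camera call takes 0.05 s, during which the arm holds its last target.

## Working session

There is one attempt and no reset: what is moved stays moved. The work goes in short steps, Python scripts to look and compute and a tool call to move; the robot and the scene stay as the last step left them, time stands still between calls to the robot, and variables do not carry over. Pictures are saved under pics/ and viewed, and the job is handed in when it is done.

Besides the shell and the picture viewer there is one more tool, called after "Call:" as name(argument=value, ...), one argument or row to a line, values as JSON. jog_arm: Moves the arm, as the interface text tells. Its arguments: {"type":"object","properties":{"steps":{"type":"array","items":{"type":"object","properties":{"fingers":{"type":"number"},"delta_pos":{"type":"array","items":{"type":"number"}},"turn":{"type":"number"}}}}},"required":["steps"]}

```bash
mkdir -p pics; ls; python3 - <<'E'
from rig import *
import cv2
s=read_state();print({k:s[k] for k in('time_s','position','tcp_rot','force','opening')})
for n in('scene','top'):
    cv2.imwrite(f'pics/{n}0.png',capture(n)[:,:,::-1]);c=camera_info(n);print(n,c)
    for t in('mount','mount_nose','stand','clamp_nose','stop','tray','jar','tub','case'):
        print(n,t,[(round(d['confidence'],2),[round(float(x),4) for x in d['position']]) for d in tip_of(t,n)])
print(read_state()['time_s'])
E
```

```text
pics
{'time_s': 0.0, 'position': array([ 0.24141795, -0.57570866,  0.23856357]), 'tcp_rot': array([[ 3.86473669e-01, -4.62585392e-04,  9.22300325e-01],
       [-9.22297881e-01,  2.16212653e-03,  3.86473729e-01],
       [-2.17290710e-03, -9.99997556e-01,  4.08963445e-04]]), 'force': array([ 0.00358141, -0.03936671,  0.9739282 ]), 'opening': 0.9956205589238752}
scene {'fov_y': 43.83656838789905, 'cx': 318.8259440593725, 'cy': 199.25237429417308, 'view': array([[ 0.65607689,  0.75468882, -0.00280908, -0.40290424],
       [ 0.52598393, -0.45991877, -0.71541291, -0.27344021],
       [-0.54120608,  0.46788834, -0.69869627,  1.65408127],
       [ 0.        ,  0.        ,  0.        ,  1.        ]])}
scene mount [(0.87, [0.4425, 0.2793, 0.0003]), (0.85, [0.7138, 0.4186, -0.003])]
scene mount_nose [(0.96, [0.4852, 0.2899, -0.0008]), (0.91, [0.6805, 0.2262, 0.008]), (0.71, [0.7534, 0.439, -0.0016])]
scene stand [(0.57, [0.6101, -0.2019, 0.0024])]
scene clamp_nose [(0.61, [0.6227, -0.2041, 0.0237]), (0.41, [0.611, -0.2001, 0.0041])]
scene stop [(0.46, [0.6396, -0.1961, 0.0163])]
scene tray [(0.
[... 331 characters left out ...]
 [-0.98999417, -0.01267673, -0.14053767,  0.60732814],
       [ 0.14045842,  0.00694304, -0.99006223,  0.95670038],
       [ 0.        ,  0.        ,  0.        ,  1.        ]])}
top mount [(0.82, [0.4398, 0.2779, -0.0011]), (0.62, [0.6248, 0.2222, 0.0039]), (0.56, [0.7156, 0.423, 0.0017])]
top mount_nose [(0.86, [0.4838, 0.2881, 0.0003]), (0.63, [0.6805, 0.2278, 0.0012])]
top stand [(0.93, [0.6096, -0.2019, -0.0019])]
top clamp_nose [(0.97, [0.6221, -0.2011, 0.0256])]
top stop [(0.45, [0.6428, -0.2008, 0.0186])]
top tray [(0.73, [0.641, 0.2072, -0.0018])]
top jar [(0.75, [0.5987, -0.0056, -0.0002])]
top tub [(0.95, [0.5433, -0.4394, 0.0015])]
top case [(0.67, [0.5681, 0.4346, -0.0032])]
1.0
```

View pics/scene0.png

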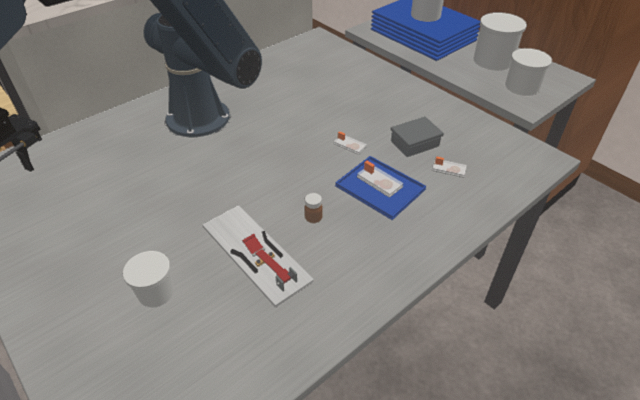

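View pics/top0.png

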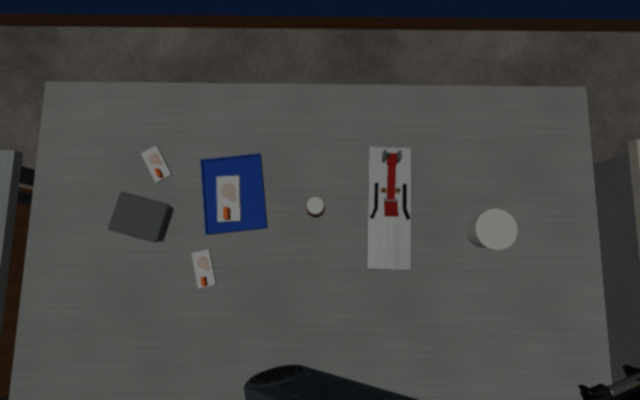

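The scene picture shows the tray mount at about (380,180). It is the largest of the three; the small ones lie at (350,143) and (450,167). The stand is at about (258,255) with the red arm, and the tub is at (150,278). In the top picture the mount is at (228,198) with its handle at (227,213), so its nose points away from the robot. The stand is at (390,207), and its open end faces the robot.

```bash
cat > h.py <<'E'
import numpy as np,cv2
from rig import *
def back(n,uv,z):
    c=camera_info(n);f=200/np.tan(np.radians(c['fov_y']/2));V=c['view'];R=V[:3,:3];o=-R.T@V[:3,3]
    uv=np.atleast_2d(uv).astype(float)
    d=np.c_[(uv[:,0]-c['cx'])/f,(uv[:,1]-c['cy'])/f,np.ones(len(uv))]@R
    return o+d*((z-o[2])/d[:,2])[:,None]
def rect(n,m,z):
    m=m.astype(np.uint8);cs,_=cv2.findContours(m,cv2.RETR_EXTERNAL,cv2.CHAIN_APPROX_NONE)
    c=max(cs,key=cv2.contourArea)[:,0]
    p=back(n,c,z)[:,:2]
    (cx,cy),(w,h),a=cv2.minAreaRect((p*1000).astype(np.float32))
    return np.round([cx,cy,w,h,a],1)
E
python3 - <<'E'
from h import *
for n in('top','scene'):
    im=capture(n)
    for t,z in(('mount',.021),('stand',.02),('stop',.03),('clamp_arm',.04)):
        for d in trace(t,n): 
            print(n,t,round(d['confidence'],2),d['mask'].sum(),rect(n,d['mask'],z))
    r,g,b=[im[:,:,i].astype(int) for i in range(3)]
    o=((r>120)&(r-b>70)&(g>40)&(r-g>40)).astype(np.uint8)
    k,l,s,c=cv2.connectedComponentsWithStats(o)
    for i in range(1,k):
        if s[i,4]>15: print(n,'or',s[i],back(n,c[i],.051)[0].round(4), rect(n,l==i,.051), im[int(c[i][1]),int(c[i][0])])
    u0,v0,w,h=(180,140,270,150) if n=='top' else (190,130,250,190)
    cr=im[v0:v0+h,u0:u0+w]; cv2.imwrite(f'pics/{n}1.png',cv2.resize(cr,None,fx=2.9,fy=2.9,interpolation=cv2.INTER_CUBIC)[:,:,::-1])
E
```

```text
top mount 0.92 1091 [620.4 220.9 120.   62.5   2.8]
top mount 0.79 670 [439.6 275.3  90.9  48.1  13.5]
top mount 0.66 678 [708.9 414.9  97.3  50.5  28.2]
top stand 0.69 5446 [ 603.9 -198.3  116.8  323.5   88.7]
top stand 0.6 605 [ 663.2 -201.5   33.6  167.7   89.4]
top stop 0.43 48 [ 645.7 -181.6   10.5   13.     0.7]
top clamp_arm 0.83 609 [ 659.3 -197.9   33.   164.3   89.4]
top clamp_arm 0.25 43 [ 643.1 -215.7   12.7   13.1   89.2]
top or [224 208   3  10  30] [0.5797 0.2197 0.051 ] [579.7 219.7  22.9   5.    2.6] [130  60  26]
scene mount 0.96 780 [621.1 211.6 146.2  74.1   2.3]
scene mount 0.93 370 [448.9 264.5 105.9  65.6  14.3]
scene mount 0.73 439 [722.4 404.7  91.   69.5  29.6]
scene stand 0.94 4861 [ 608.9 -204.4  118.2  327.2   88.9]
scene stop 0.48 848 [626.7 202.5 147.5  77.3   1.7]
scene stop 0.37 54 [ 652.7 -222.5   17.1   18.    48.9]
scene clamp_arm 0.94 627 [ 658.1 -206.6   38.2  169.1   86.9]
scene or [338 132   7   7  30] [0.4341 0.2469 0.051 ] [435.1 244.8  18.   29.8  48.8] [139  83  60]
scene or [436 157   8   7  33] [0.7033 0.3768 0.051 ] [705.1 375.5  19.7  27.9  39.4] [130  79  58]
scene or [365 161   9  12  51] [0.5902 0.2065 0.051 ] [593.3 204.7  22.4  46.7  45.2] [129  79  60]
scene or [243 234  47  47 482] [ 0.6623 -0.208   0.051 ] [ 665.3 -209.6   34.4  161.2   87. ] [151  66  62]
```

View pics/top1.png

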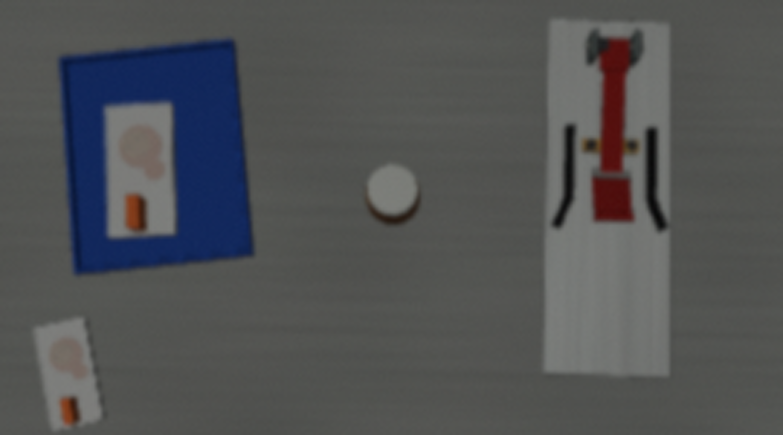

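View pics/scene1.png

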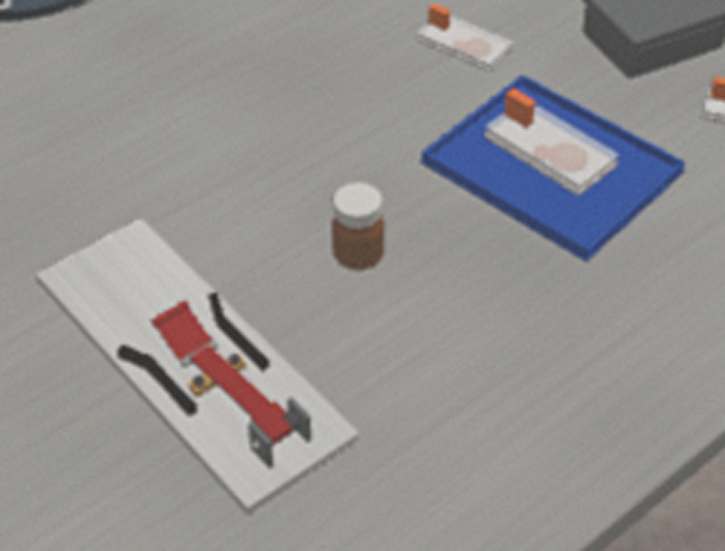

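Call:
jog_arm(
  steps=[
    {"delta_pos": [35, 80, 0], "turn": -2, "fingers": 100},
    {"delta_pos": [70, 160, 0], "turn": -5, "fingers": 100},
    {"delta_pos": [100, 235, 0], "turn": -8, "fingers": 100},
    {"delta_pos": [135, 315, 0], "turn": -12, "fingers": 100},
    {"delta_pos": [339, 795, 0], "turn": -20, "fingers": 100},
    {"delta_pos": [339, 795, 0], "turn": -20, "fingers": 100},
    {"delta_pos": [339, 795, 0], "turn": -20, "fingers": 100},
    {"delta_pos": [339, 795, 0], "turn": -20, "fingers": 100},
    {"delta_pos": [339, 795, 0], "turn": -20, "fingers": 100},
    {"delta_pos": [339, 795, 0], "turn": -20, "fingers": 100},
    {"delta_pos": [339, 795, 0], "turn": -20, "fingers": 100},
    {"delta_pos": [339, 795, 0], "turn": -20, "fingers": 100},
    {"delta_pos": [339, 795, 0], "turn": -20, "fingers": 100},
    {"delta_pos": [339, 795, 0], "turn": -20, "fingers": 100},
    {"delta_pos": [339, 795, 0], "turn": -20, "fingers": 100},
    {"delta_pos": [339, 795, 0], "turn": -20, "fingers": 100},
    {"delta_pos": [339, 795, 0], "turn": -20, "fingers": 100},
    {"delta_pos": [339, 795, 0], "turn": -20, "fingers": 100},
    {"delta_pos": [339, 795, 0], "turn": -20, "fingers": 100},
    {"delta_pos": [339, 795, 0], "turn": -20, "fingers": 100},
  ],
)

```text
time_s: 3.17
position: [0.5686, 0.1915, 0.2397]
tcp_rot: [[0.048, 0.0, 0.999], [-0.999, -0.0, 0.048], [0.0, -1.0, 0.0]]
force: [1.3, -0.6, 0.3]
opening: 1.002
```

Call:
jog_arm(
  steps=[
    {"delta_pos": [0, 0, 0], "turn": 0, "fingers": 100},
    {"delta_pos": [0, 0, 0], "turn": 0, "fingers": 100},
    {"delta_pos": [0, 0, 0], "turn": 0, "fingers": 100},
  ],
)

```text
time_s: 3.42
position: [0.5674, 0.1891, 0.2392]
tcp_rot: [[0.049, -0.001, 0.999], [-0.999, -0.001, 0.049], [0.001, -1.0, -0.001]]
force: [-0.8, 0.5, 0.3]
opening: 1.0
```

```bash
python3 - <<'E'
from h import *
for n in('top','scene'):
    im=capture(n)
    for t in('mount','stand'):
        d=trace(t,n); print(n,t,[(round(x['confidence'],2),rect(n,x['mask'],.021)) for x in d])
    u0,v0,w,h=(150,100,200,150) if n=='top' else (280,60,200,150)
    cv2.imwrite(f'pics/{n}2.png',cv2.resize(im[v0:v0+h,u0:u0+w],None,fx=3.5,fy=3.5)[:,:,::-1])
s=read_state();print(s['time_s'],s['position'],s['joint_positions'])
E
```

```text
top mount [(0.84, array([610.5, 228.2,  47.1,  36.3,   2.5])), (0.7, array([433.9, 255.5,  75.1,  20.2,   2.9])), (0.59, array([748.8, 430.8,  12.7,  32.9,  15.3]))]
top stand [(0.82, array([ 603.1, -197.5,  112.1,  318.8,   88.9]))]
scene mount [(0.95, array([448.1, 260.8, 109.7,  60.7,   7. ])), (0.87, array([623.1, 209.8, 146.7,  80.8,   3.4])), (0.68, array([646.9, 195.1, 201.9, 170.3,   6.9])), (0.66, array([722.9, 404.2,  93.8,  65.5,  26.7]))]
scene stand [(0.95, array([ 608.2, -205.3,  116.8,  331.8,   88.4]))]
3.7167 [0.56797476 0.1880336  0.23976261] [ 7.62742236e+00  2.81375604e+01  8.60337638e+01 -3.88088157e-03
  6.58337131e+01  9.50048600e+01]
```

View pics/scene2.png

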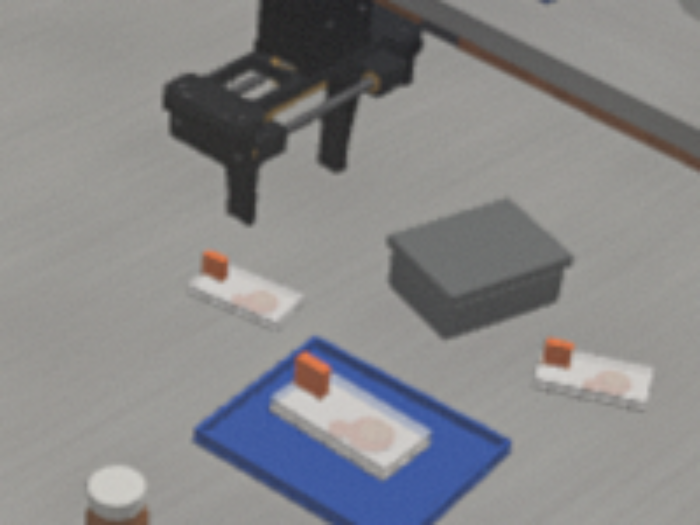

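The gripper is above the table with its jaws set across the handle. The mount, with its handle near crop pixel (312,375), is undisturbed. The last move stopped short, so I'll go over the handle and down.

Call:
jog_arm(
  steps=[
    {"delta_pos": [13, 31, 0], "turn": 0, "fingers": 100},
    {"delta_pos": [13, 31, -40], "turn": 0, "fingers": 100},
    {"delta_pos": [13, 31, -80], "turn": 0, "fingers": 100},
    {"delta_pos": [13, 31, -120], "turn": 0, "fingers": 100},
    {"delta_pos": [13, 31, -150], "turn": 0, "fingers": 100},
    {"delta_pos": [13, 31, -170], "turn": 0, "fingers": 100},
    {"delta_pos": [13, 31, -182], "turn": 0, "fingers": 100},
    {"delta_pos": [13, 31, -190], "turn": 0, "fingers": 100},
    {"delta_pos": [13, 31, -196], "turn": 0, "fingers": 100},
    {"delta_pos": [13, 31, -196], "turn": 0, "fingers": 100},
    {"delta_pos": [13, 31, -196], "turn": 0, "fingers": 100},
  ],
)

```text
time_s: 4.63
position: [0.582, 0.2203, 0.0446]
tcp_rot: [[0.048, 0.002, 0.999], [-0.999, 0.0, 0.048], [-0.0, -1.0, 0.002]]
force: [0.4, -0.0, 0.3]
opening: 0.999
```

```bash
python3 - <<'E'
from h import *
for n in('scene',):
    im=capture(n)
    u0,v0,w,h=(280,60,200,150)
    cv2.imwrite(f'pics/{n}3.png',cv2.resize(im[v0:v0+h,u0:u0+w],None,fx=3.5,fy=3.5)[:,:,::-1])
E
```

```text
(no output)
```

View pics/scene3.png

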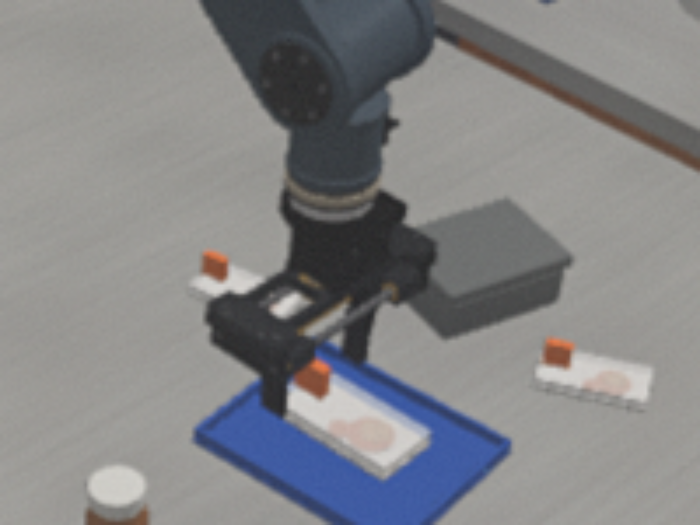

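The handle at crop (312,378) sits between the two fingers. I'll close on it.

Call:
jog_arm(
  steps=[
    {"delta_pos": [0, 0, 0], "fingers": 60},
    {"delta_pos": [0, 0, 0], "fingers": 40},
    {"delta_pos": [0, 0, 0], "fingers": 25},
    {"delta_pos": [0, 0, 0], "fingers": 0},
    {"delta_pos": [0, 0, 0], "fingers": 0},
    {"delta_pos": [0, 0, 0], "fingers": 0},
    {"delta_pos": [0, 0, 0], "fingers": 0},
    {"delta_pos": [0, 0, 0], "fingers": 0},
    {"delta_pos": [0, 0, 0], "fingers": 0},
    {"delta_pos": [0, 0, 0], "fingers": 0},
  ],
)

```text
$.steps[0]: bad value
```

Call:
jog_arm(
  steps=[
    {"delta_pos": [0, 0, 0], "turn": 0, "fingers": 60},
    {"delta_pos": [0, 0, 0], "turn": 0, "fingers": 40},
    {"delta_pos": [0, 0, 0], "turn": 0, "fingers": 25},
    {"delta_pos": [0, 0, 0], "turn": 0, "fingers": 0},
    {"delta_pos": [0, 0, 0], "turn": 0, "fingers": 0},
    {"delta_pos": [0, 0, 0], "turn": 0, "fingers": 0},
    {"delta_pos": [0, 0, 0], "turn": 0, "fingers": 0},
    {"delta_pos": [0, 0, 0], "turn": 0, "fingers": 0},
    {"delta_pos": [0, 0, 0], "turn": 0, "fingers": 0},
    {"delta_pos": [0, 0, 0], "turn": 0, "fingers": 0},
  ],
)

```text
time_s: 5.52
position: [0.5811, 0.2203, 0.0435]
tcp_rot: [[0.048, -0.0, 0.999], [-0.999, 0.0, 0.048], [-0.0, -1.0, -0.0]]
force: [-0.4, 0.5, -0.8]
opening: 0.324
```

```bash
python3 - <<'E'
from h import *
s=read_state();print(s['opening'],s['force'],s['moment'],s['position'])
for n in('scene',):
    im=capture(n)
    u0,v0,w,h=(280,60,200,150)
    cv2.imwrite(f'pics/{n}4.png',cv2.resize(im[v0:v0+h,u0:u0+w],None,fx=3.5,fy=3.5)[:,:,::-1])
E
```

```text
0.3243017313746807 [-0.38213736  0.46120479 -0.77411378] [0.0389531  0.02581155 0.01416469] [0.58109761 0.22030402 0.04349553]
```

View pics/scene4.png

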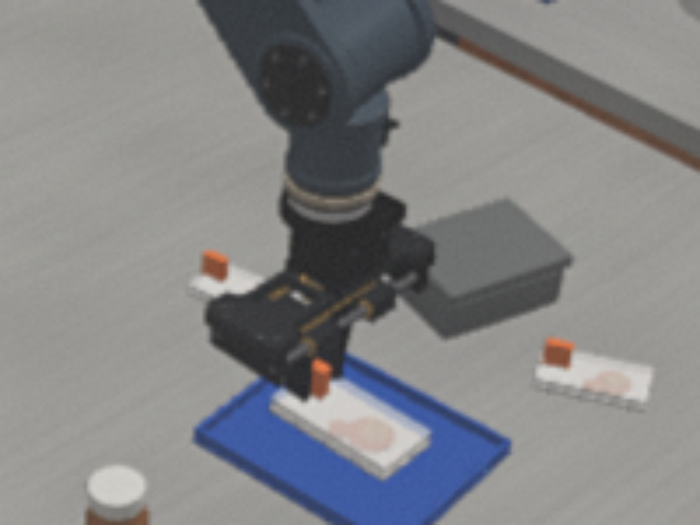

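Call:
jog_arm(
  steps=[
    {"delta_pos": [0, 0, 0], "turn": 0, "fingers": 0},
    {"delta_pos": [0, 0, 0], "turn": 0, "fingers": 0},
    {"delta_pos": [0, 0, 0], "turn": 0, "fingers": 0},
    {"delta_pos": [0, 0, 0], "turn": 0, "fingers": 0},
    {"delta_pos": [0, 0, 0], "turn": 0, "fingers": 0},
    {"delta_pos": [0, 0, 0], "turn": 0, "fingers": 0},
    {"delta_pos": [0, 0, 0], "turn": 0, "fingers": 0},
    {"delta_pos": [0, 0, 0], "turn": 0, "fingers": 0},
    {"delta_pos": [0, 0, 0], "turn": 0, "fingers": 0},
    {"delta_pos": [0, 0, 0], "turn": 0, "fingers": 0},
  ],
)

```text
time_s: 6.4
position: [0.581, 0.2202, 0.0435]
tcp_rot: [[0.048, -0.0, 0.999], [-0.999, -0.0, 0.048], [0.0, -1.0, -0.0]]
force: [-0.9, -0.5, -0.6]
opening: 0.138
```

Call:
jog_arm(
  steps=[
    {"delta_pos": [0, 0, 2], "turn": 0, "fingers": 0},
    {"delta_pos": [0, 0, 6], "turn": 0, "fingers": 0},
    {"delta_pos": [0, 0, 14], "turn": 0, "fingers": 0},
    {"delta_pos": [0, 0, 26], "turn": 0, "fingers": 0},
    {"delta_pos": [0, 0, 40], "turn": 0, "fingers": 0},
    {"delta_pos": [0, 0, 55], "turn": 0, "fingers": 0},
    {"delta_pos": [0, 0, 70], "turn": 0, "fingers": 0},
    {"delta_pos": [0, 0, 85], "turn": 0, "fingers": 0},
    {"delta_pos": [0, 0, 100], "turn": 0, "fingers": 0},
    {"delta_pos": [0, 0, 115], "turn": 0, "fingers": 0},
    {"delta_pos": [0, 0, 120], "turn": 0, "fingers": 0},
    {"delta_pos": [0, 0, 120], "turn": 0, "fingers": 0},
  ],
)

```text
time_s: 7.4
position: [0.5823, 0.2206, 0.1662]
tcp_rot: [[0.048, 0.005, 0.999], [-0.999, 0.001, 0.048], [-0.001, -1.0, 0.005]]
force: [-0.1, 0.2, -2.0]
opening: 0.135
```

```bash
python3 - <<'E'
from h import *
s=read_state();print(s['opening'],s['force'],s['moment'],s['position'])
for n in('scene',):
    im=capture(n)
    u0,v0,w,h=(280,60,200,150)
    cv2.imwrite(f'pics/{n}5.png',cv2.resize(im[v0:v0+h,u0:u0+w],None,fx=3.5,fy=3.5)[:,:,::-1])
E
```

```text
0.13509395698544663 [-0.07922271  0.22081644 -2.0135239 ] [0.0260053  0.08205935 0.014107  ] [0.58234566 0.22064288 0.16621704]
```

View pics/scene5.png

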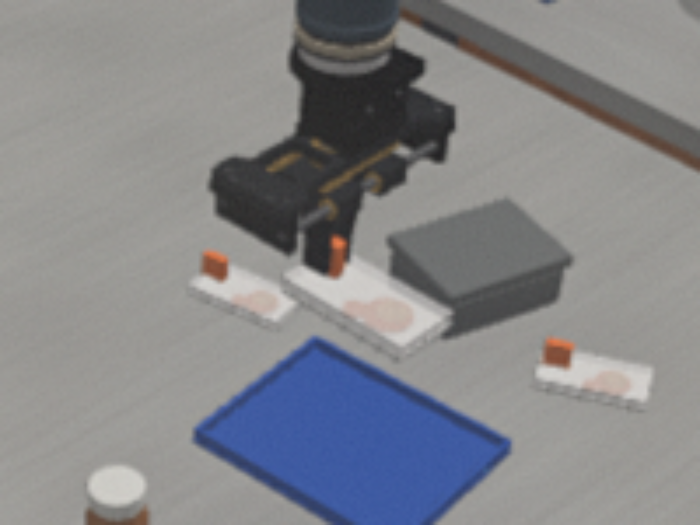

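The mount is lifted and hangs level from the handle, and the tray is empty. I'll carry it to above the stand's open end.

Call:
jog_arm(
  steps=[
    {"delta_pos": [-4, -14, 5], "turn": 0, "fingers": 0},
    {"delta_pos": [-12, -40, 5], "turn": 0, "fingers": 0},
    {"delta_pos": [-21, -70, 5], "turn": -1, "fingers": 0},
    {"delta_pos": [-31, -105, 5], "turn": -1, "fingers": 0},
    {"delta_pos": [-41, -140, 5], "turn": -1, "fingers": 0},
    {"delta_pos": [-52, -175, 5], "turn": -2, "fingers": 0},
    {"delta_pos": [-62, -210, 5], "turn": -2, "fingers": 0},
    {"delta_pos": [-73, -245, 5], "turn": -2, "fingers": 0},
    {"delta_pos": [-83, -280, 5], "turn": -3, "fingers": 0},
    {"delta_pos": [-93, -315, 5], "turn": -3, "fingers": 0},
    {"delta_pos": [-104, -350, 5], "turn": -4, "fingers": 0},
    {"delta_pos": [-113, -380, 5], "turn": -4, "fingers": 0},
    {"delta_pos": [-120, -403, 5], "turn": -4, "fingers": 0},
    {"delta_pos": [-124, -415, 5], "turn": -4, "fingers": 0},
    {"delta_pos": [-124, -418, 5], "turn": -4, "fingers": 0},
    {"delta_pos": [-124, -418, 5], "turn": -4, "fingers": 0},
    {"delta_pos": [-124, -418, 5], "turn": -4, "fingers": 0},
    {"delta_pos": [-124, -418, 5], "turn": -4, "fingers": 0},
  ],
)

```text
time_s: 8.95
position: [0.4568, -0.1965, 0.1683]
tcp_rot: [[-0.021, -0.001, 1.0], [-1.0, 0.001, -0.021], [-0.001, -1.0, -0.001]]
force: [-0.6, 0.3, -1.4]
opening: 0.137
```

```bash
python3 - <<'E'
from h import *
s=read_state();print(s['time_s'],s['opening'],s['force'],s['moment'],s['position'])
for n in('scene','top'):
    im=capture(n)
    for t in ('mount','mount_nose','clamp_nose','stop','stand'):
        print(n,t,[(round(d['confidence'],2),[round(float(x),4) for x in d['position']]) for d in tip_of(t,n)][:2])
    if n=='top': print([(x['confidence'],rect(n,x['mask'],.15)) for x in trace('mount',n)])
    u0,v0,w,h=(180,130,200,180) if n=='scene' else (340,120,120,160)
    cv2.imwrite(f'pics/{n}6.png',cv2.resize(im[v0:v0+h,u0:u0+w],None,fx=3.3,fy=3.3)[:,:,::-1])
E
```

```text
8.95 0.13659663753198784 [-0.63915286  0.27735861 -1.44334128] [ 0.05475169  0.14556434 -0.03046533] [ 0.45681477 -0.19651647  0.16829395]
scene mount [(0.88, [0.712, 0.4198, -0.0047]), (0.8, [0.445, 0.2806, -0.0006])]
scene mount_nose [(0.62, [0.5553, -0.1993, 0.1334]), (0.57, [0.4813, 0.2901, -0.0005])]
scene clamp_nose [(0.77, [0.6217, -0.2051, 0.0241]), (0.71, [0.6101, -0.1991, 0.003])]
scene stop [(0.57, [0.6405, -0.1969, 0.0176])]
scene stand [(0.7, [0.6095, -0.2016, 0.0035])]
top mount [(0.94, [0.4996, -0.1956, 0.128]), (0.64, [0.7157, 0.4171, 0.0015])]
top mount_nose [(0.98, [0.5592, -0.1969, 0.1284]), (0.9, [0.7542, 0.4355, 0.0004])]
top clamp_nose []
top stop [(0.57, [0.6417, -0.2005, 0.0196])]
top stand [(0.88, [0.6107, -0.2025, 0.0006])]
[(0.86, array([ 527. , -193.6,   62.7,   63.1,   89.4])), (0.81, array([679.1, 359.4,  85.7,  42. ,  30.5])), (0.62, array([442.7, 237.5,  81.6,  44.3,  11.9]))]
```

View pics/scene6.png

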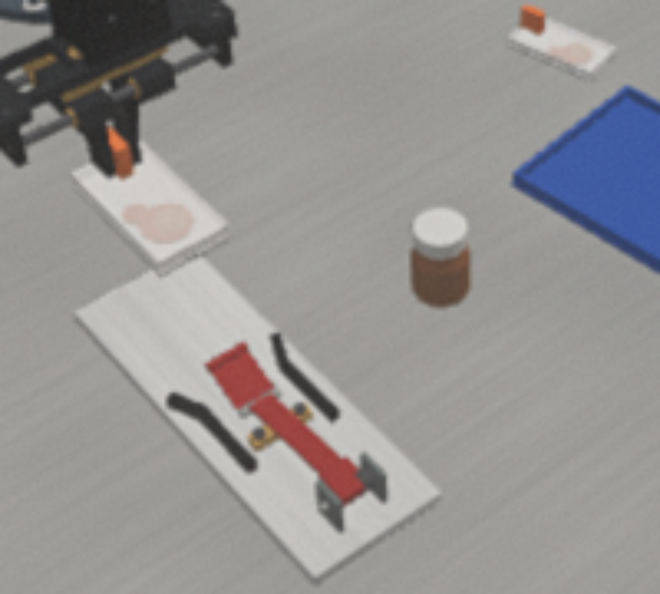

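View pics/top6.png

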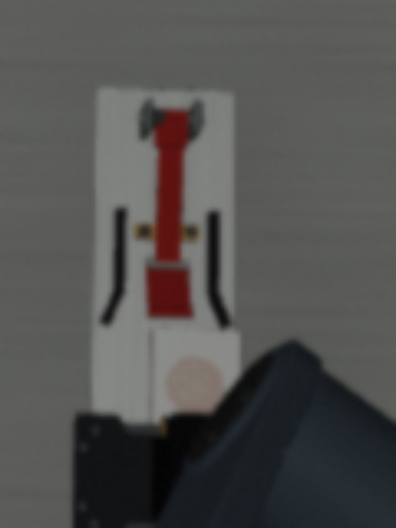

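The mount hangs flat over the stand's open end. In the top crop its nose edge is near (195,330), the lip end is at (170,315) and the rails are at x=120 and x=213. Next I'll measure the stand's centreline more precisely.

```bash
python3 - <<'E'
from h import *
im=cv2.imread('pics/top0.png')[:,:,::-1].astype(int)
# white deck mask edges per row, subpixel via gradient of gray
g=im.sum(2)/3
g=cv2.GaussianBlur(g,(0,0),0.7)
L=[];R=[]
for v in range(153,262):
    row=g[v]; d=np.diff(row)
    def sub(lo,hi,sgn):
        s=np.clip(sgn*d[lo:hi],0,None); i=np.argmax(s); w=s[max(0,i-2):i+3]; return lo+max(0,i-2)+(w*np.arange(len(w))).sum()/w.sum()+.5
    L.append(back('top',[sub(360,374,1),v],.02)[0][:2]); R.append(back('top',[sub(405,416,-1),v],.02)[0][:2])
L=np.array(L);R=np.array(R)
for n,p in(('L',L),('R',R)):
    k=np.ones(len(p),bool)
    for _ in range(4):
        c=np.polyfit(p[k,0],p[k,1],1); e=p[:,1]-np.polyval(c,p[:,0]); k=abs(e)<max(.0008,2*e[k].std())
    print(n,np.degrees(np.arctan(c[0])),'y at .445,.609:',np.polyval(c,[.445,.609]),e[k].std(),k.sum())
# rails: dark pixels
dk=(im.sum(2)<90)
rr=[]
for lo,hi in((368,384),(400,414)):
    P=[]
    for v in range(182,215):
        w=np.clip(110-g[v,lo:hi],0,None)
        if w.max()>40: P.append(back('top',[(w*np.arange(lo,hi)).sum()/w.sum(),v],.029)[0][:2])
    P=np.array(P); P=P[P[:,0]>.60]; c=np.polyfit(P[:,0],P[:,1],1); print('rail',np.degrees(np.arctan(c[0])),np.polyval(c,.63),len(P),P[:,0].min(),P[:,0].max())
# stop brass
for n in('top','scene'):
    i=cv2.imread(f'pics/{n}0.png')[:,:,::-1].astype(int);r,gg,b=i[:,:,0],i[:,:,1],i[:,:,2]
    m=(r-b>35)&(gg-b>12)&(r-gg<50)
    k,l,s,c=cv2.connectedComponentsWithStats(m.astype(np.uint8))
    for j in range(1,k):
        p=back(n,c[j],.03)[0]
        if s[j,4]>5 and -.27<p[1]<-.13: print(n,s[j],p.round(4))
E
```

```text
L -1.1040037364543556 y at .445,.609: [-0.13962292 -0.14278335] 0.0004844144287625126 101
R -1.2748363113289658 y at .445,.609: [-0.24868111 -0.25233073] 0.00026315368805598493 100
rail -2.3802034415281197 -0.16191617330169422 25 0.6013877878611835 0.6640322508974013
rail -1.3398594683667837 -0.23870596882387735 24 0.6023831982845647 0.6624171679884088
top [385 188   3   5   9] [ 0.6464 -0.1886  0.03  ]
top [395 188   2   5   7] [ 0.645  -0.2119  0.03  ]
scene [270 253   5   6  12] [ 0.6562 -0.1847  0.03  ]
scene [255 258  10   8  33] [ 0.6522 -0.2193  0.03  ]
```

Call:
jog_arm(
  steps=[
    {"delta_pos": [0, -2, -15], "turn": 0, "fingers": 0},
    {"delta_pos": [0, -3, -40], "turn": 0, "fingers": 0},
    {"delta_pos": [0, -3, -65], "turn": 0, "fingers": 0},
    {"delta_pos": [0, -3, -85], "turn": 0, "fingers": 0},
    {"delta_pos": [0, -3, -97], "turn": 0, "fingers": 0},
    {"delta_pos": [0, -3, -102], "turn": 0, "fingers": 0},
    {"delta_pos": [0, -3, -105], "turn": 0, "fingers": 0},
    {"delta_pos": [0, -3, -107], "turn": 0, "fingers": 0},
    {"delta_pos": [0, -3, -108], "turn": 0, "fingers": 0},
    {"delta_pos": [0, -3, -108], "turn": 0, "fingers": 0},
    {"delta_pos": [0, -3, -108], "turn": 0, "fingers": 0},
  ],
)

```text
time_s: 10.52
position: [0.4575, -0.201, 0.0612]
tcp_rot: [[-0.022, 0.001, 1.0], [-1.0, -0.001, -0.022], [0.001, -1.0, 0.001]]
force: [0.2, -0.5, -1.5]
opening: 0.132
```

```bash
cat > m.py <<'E'
from h import *
import sys
tag=sys.argv[1]
s=read_state();print(s['time_s'],s['opening'].round(3),s['force'].round(2),s['moment'].round(3),s['position'].round(4))
for n in('scene','top'):
    im=capture(n)
    for t in ('mount_nose','stop'):
        print(n,t,[(round(d['confidence'],2),[round(float(x),4) for x in d['position']]) for d in tip_of(t,n)][:2])
    u0,v0,w,h=(190,170,120,130) if n=='scene' else (350,130,80,130)
    cv2.imwrite(f'pics/{n}{tag}.png',cv2.resize(im[v0:v0+h,u0:u0+w],None,fx=4.5,fy=4.5,interpolation=cv2.INTER_CUBIC)[:,:,::-1])
    cv2.imwrite(f'pics/full_{n}{tag}.png',im[:,:,::-1])
E
python3 m.py 7
```

```text
Traceback (most recent call last):
  File "m.py", line 4, in <module>
    s=read_state();print(s['time_s'],s['opening'].round(3),s['force'].round(2),s['moment'].round(3),s['position'].round(4))
                                     ^^^^^^^^^^^^^^^^^^
AttributeError: 'float' object has no attribute 'round'
```

```bash
sed -i "s/s\['opening'\].round(3)/round(s['opening'],3)/" m.py; python3 m.py 7
```

```text
10.5167 0.132 [ 0.17 -0.51 -1.5 ] [0.025 0.127 0.008] [ 0.4575 -0.201   0.0612]
scene mount_nose [(0.94, [0.5563, -0.1988, 0.0215]), (0.59, [0.4818, 0.2926, 0.0014])]
scene stop [(0.63, [0.6377, -0.196, 0.015]), (0.4, [0.6111, -0.1986, 0.0028])]
top mount_nose [(0.79, [0.7523, 0.439, -0.0005]), (0.76, [0.5599, -0.2002, 0.0177])]
top stop [(0.58, [0.6416, -0.2046, 0.0189]), (0.29, [0.5429, -0.4393, 0.0024])]
```

View pics/scene7.png

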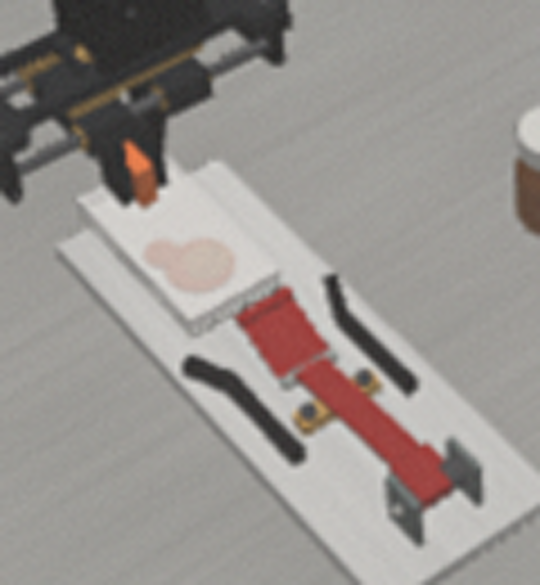

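View pics/top7.png

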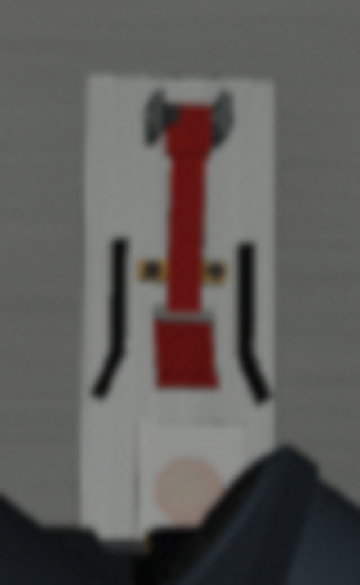

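The mount lies about over the deck with its nose just short of the lip. In the top crop its edges are at x≈137 and x≈245, against rails at 120 and 247, so it seems 2 to 3 mm too far right (-y). I'll check that numerically.

```bash
python3 - <<'E'
from h import *
im=cv2.imread('pics/full_top7.png')[:,:,::-1].astype(float)
g=im.sum(2)/3
for v in (221,223,225,226,227,228,230,232):
    print(v,g[v,364:416].round().astype(int).tolist())
E
```

```text
221 [94, 93, 95, 103, 125, 134, 137, 138, 139, 139, 139, 137, 137, 138, 138, 138, 137, 136, 136, 138, 139, 138, 136, 137, 135, 137, 139, 137, 136, 134, 132, 132, 131, 130, 133, 133, 133, 133, 134, 135, 133, 135, 134, 131, 133, 131, 122, 99, 93, 93, 93, 93]
223 [93, 93, 95, 106, 128, 135, 137, 139, 138, 139, 139, 137, 137, 137, 138, 137, 137, 140, 141, 142, 141, 137, 136, 135, 136, 136, 136, 137, 134, 131, 130, 129, 129, 126, 125, 127, 131, 131, 132, 132, 132, 135, 135, 135, 134, 132, 122, 99, 92, 95, 94, 94]
225 [94, 95, 95, 106, 128, 135, 137, 139, 139, 139, 139, 137, 137, 138, 138, 136, 133, 143, 145, 145, 144, 143, 142, 143, 143, 143, 142, 143, 143, 143, 142, 142, 142, 141, 140, 142, 142, 142, 142, 140, 138, 137, 136, 135, 133, 132, 122, 99, 93, 93, 93, 94]
226 [94, 94, 95, 107, 129, 135, 137, 139, 138, 139, 139, 138, 138, 138, 138, 136, 134, 144, 146, 145, 144, 145, 144, 144, 144, 144, 144, 144, 144, 144, 144, 144, 144, 145, 145, 144, 145, 144, 144, 142, 138, 137, 137, 135, 134, 131, 122, 98, 93, 93, 94, 93]
227 [94, 93, 94, 107, 129, 135, 138, 139, 139, 139, 139, 137, 137, 138, 
[... 248 characters left out ...]
38, 138, 139, 135, 133, 143, 146, 143, 144, 144, 145, 144, 145, 145, 144, 144, 144, 143, 144, 145, 144, 145, 144, 144, 144, 144, 144, 142, 138, 137, 137, 135, 134, 129, 117, 91, 79, 74, 75, 82]
230 [97, 96, 98, 108, 132, 137, 138, 139, 139, 139, 139, 138, 137, 138, 139, 134, 132, 141, 144, 144, 144, 144, 144, 143, 144, 143, 143, 142, 141, 142, 142, 144, 144, 144, 145, 144, 143, 144, 144, 141, 137, 136, 133, 126, 112, 95, 70, 45, 34, 32, 32, 39]
232 [96, 96, 96, 109, 132, 137, 138, 139, 140, 140, 140, 137, 137, 138, 138, 133, 130, 141, 144, 145, 144, 145, 142, 137, 132, 129, 127, 127, 126, 127, 128, 132, 137, 141, 144, 144, 144, 144, 143, 140, 129, 112, 85, 59, 40, 32, 31, 29, 31, 29, 27, 25]
```

```bash
python3 - <<'E'
import cv2
i=cv2.imread('pics/full_top7.png')[180:250,360:420]
i=cv2.convertScaleAbs(i,alpha=1.8,beta=-60)
cv2.imwrite('pics/top7b.png',cv2.resize(i,None,fx=8.5,fy=8.5,interpolation=cv2.INTER_CUBIC))
i=cv2.imread('pics/full_scene7.png')[200:290,200:300]
cv2.imwrite('pics/scene7b.png',cv2.resize(i,None,fx=6.5,fy=6.5,interpolation=cv2.INTER_CUBIC))
E
```

```text
(no output)
```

View pics/top7b.png

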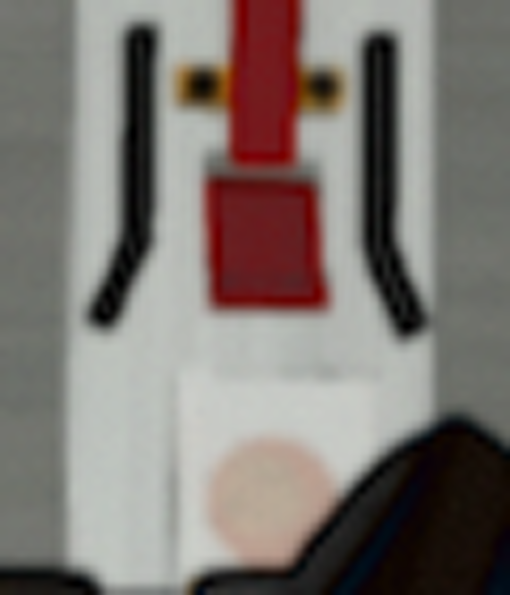

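View pics/scene7b.png

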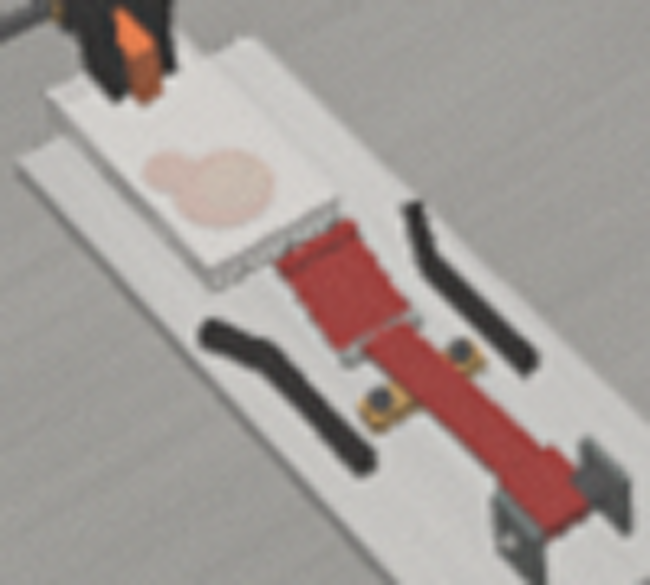

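```bash
python3 - <<'E'
from h import *
f=lambda u,v,z:back('top',[u,v],z)[0][:2].round(4)
o=lambda X,Y,s=8.5:(360+X/s-.45,180+Y/s-.45)
for n,X,Y,z in [('mL',179,400,.0375),('mR',376,400,.0375),('dL',68,400,.02),('dR',436,400,.02),
 ('railL bot',136,240,.03),('railR bot',380,240,.03),('railL top',141,40,.03),('railR top',380,50,.03),('flL',102,318,.03),('flR',412,328,.03),('lipL',212,306,.045),('lipR',328,306,.045),('barL',208,165,.03),('barR',322,165,.03),('stopL',176,88,.03),('stopR',344,88,.03)]:
    print(n,f(*o(X,Y),z))
o2=lambda X,Y:(200+X/6.5-.42,200+Y/6.5-.42)
f2=lambda X,Y,z:back('scene',o2(X,Y),z)[0][:2].round(4)
for n,X,Y,z in[('noseR',212,268,.0375),('noseL',338,198,.0375),('flR',208,325,.03),('flL',412,203,.03),('railRend',366,460,.03),('railLend',530,357,.03),('kneeR',272,352,.03),('kneeL',430,262,.03),('lipR',280,268,.043),('lipL',352,228,.043),('stopR',362,405,.03),('stopL',465,340,.03)]: print(n,f2(X,Y,z))
E
```

```text
mL [ 0.5505 -0.1722]
mR [ 0.5512 -0.2306]
dL [ 0.5515 -0.1413]
dR [ 0.5529 -0.2525]
railL bot [ 0.5992 -0.1608]
railR bot [ 0.6002 -0.2343]
railL top [ 0.6606 -0.1628]
railR top [ 0.6584 -0.2353]
flL [ 0.5755 -0.1504]
flR [ 0.5737 -0.2434]
lipL [ 0.5778 -0.181 ]
lipR [ 0.5783 -0.2153]
barL [ 0.6224 -0.1827]
barR [ 0.6228 -0.2171]
stopL [ 0.6459 -0.1733]
stopR [ 0.6465 -0.2242]
noseR [ 0.5599 -0.2335]
noseL [ 0.5621 -0.1771]
flR [ 0.5764 -0.2474]
flL [ 0.5771 -0.1537]
railRend [ 0.6664 -0.24  ]
railLend [ 0.6675 -0.1664]
kneeR [ 0.6028 -0.2368]
kneeL [ 0.6059 -0.1664]
lipR [ 0.5811 -0.2165]
lipL [ 0.5825 -0.1845]
stopR [ 0.645  -0.2263]
stopL [ 0.6452 -0.1796]
```

Both cameras agree: the mount is about 4 mm too far towards -y and its yaw is right. I'll shift it +4 mm and lower it to a light touch.

Call:
jog_arm(
  steps=[
    {"delta_pos": [0, 2, 0], "turn": 0, "fingers": 0},
    {"delta_pos": [0, 4, 0], "turn": 0, "fingers": 0},
    {"delta_pos": [0, 4, -0.5], "turn": 0, "fingers": 0},
    {"delta_pos": [0, 4, -1], "turn": 0, "fingers": 0},
    {"delta_pos": [0, 4, -1.3], "turn": 0, "fingers": 0},
    {"delta_pos": [0, 4, -1.5], "turn": 0, "fingers": 0},
    {"delta_pos": [0, 4, -1.5], "turn": 0, "fingers": 0},
    {"delta_pos": [0, 4, -1.5], "turn": 0, "fingers": 0},
  ],
)

```text
time_s: 11.48
position: [0.4571, -0.1968, 0.059]
tcp_rot: [[-0.022, -0.0, 1.0], [-1.0, 0.0, -0.022], [-0.0, -1.0, -0.0]]
force: [-0.8, -0.2, -1.9]
opening: 0.137
```

Call:
jog_arm(
  steps=[
    {"delta_pos": [0, 0, -0.3], "turn": 0, "fingers": 0},
    {"delta_pos": [0, 0, -0.5], "turn": 0, "fingers": 0},
    {"delta_pos": [0, 0, -0.5], "turn": 0, "fingers": 0},
    {"delta_pos": [0, 0, -0.5], "turn": 0, "fingers": 0},
  ],
)

```text
time_s: 11.82
position: [0.4571, -0.1967, 0.0586]
tcp_rot: [[-0.022, 0.0, 1.0], [-1.0, -0.0, -0.022], [0.0, -1.0, 0.0]]
force: [0.2, -0.2, -2.1]
opening: 0.131
```

```bash
python3 m.py 8; python3 - <<'E'
import cv2
i=cv2.imread('pics/full_top8.png')[180:250,360:420]
i=cv2.convertScaleAbs(i,alpha=1.8,beta=-60)
cv2.imwrite('pics/top8b.png',cv2.resize(i,None,fx=8.5,fy=8.5,interpolation=cv2.INTER_CUBIC))
E
```

```text
11.8167 0.131 [ 0.22 -0.16 -2.07] [ 0.03   0.052 -0.027] [ 0.4571 -0.1967  0.0586]
scene mount_nose [(0.79, [0.7546, 0.4413, -0.0013]), (0.65, [0.5571, -0.1973, 0.0212])]
scene stop [(0.4, [0.6386, -0.1973, 0.0165])]
top mount_nose [(0.76, [0.5574, -0.1946, 0.019]), (0.57, [0.4823, 0.2875, -0.0012])]
top stop [(0.56, [0.5018, -0.1961, 0.0212]), (0.51, [0.6408, -0.204, 0.0205])]
```

View pics/scene8.png

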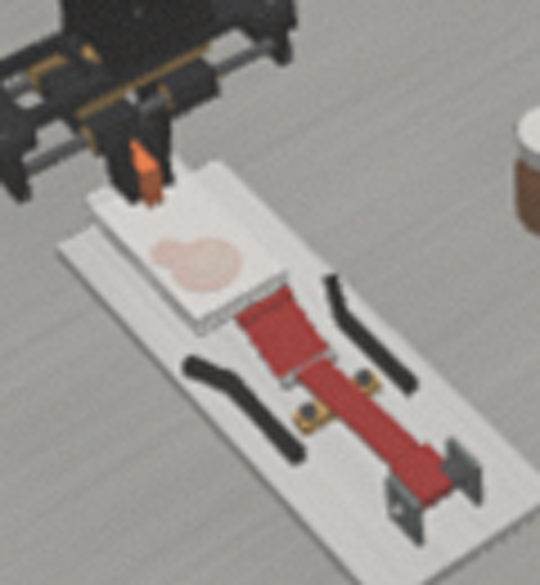

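View pics/top8b.png

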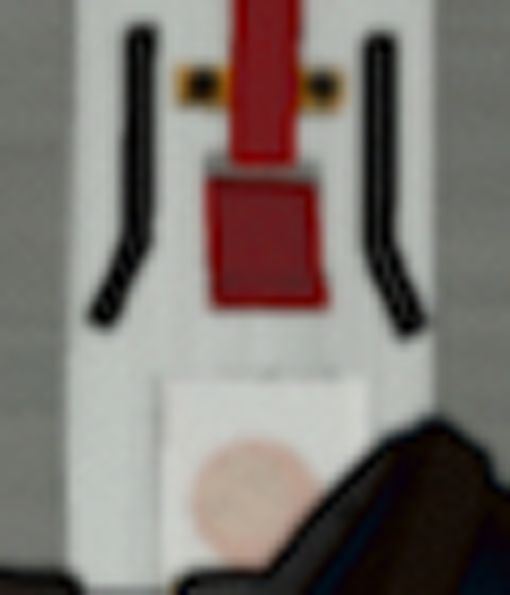

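Aligned now: the mount edges at 165 and 365 are centred on the rails and lip in the top crop. I'll slide it towards the lip.

Call:
jog_arm(
  steps=[
    {"delta_pos": [2, 0, 0], "turn": 0, "fingers": 0},
    {"delta_pos": [5, -0.1, 0], "turn": 0, "fingers": 0},
    {"delta_pos": [9, -0.2, 0], "turn": 0, "fingers": 0},
    {"delta_pos": [13, -0.3, 0], "turn": 0, "fingers": 0},
    {"delta_pos": [17, -0.3, 0], "turn": 0, "fingers": 0},
    {"delta_pos": [21, -0.4, 0], "turn": 0, "fingers": 0},
    {"delta_pos": [25, -0.5, 0], "turn": 0, "fingers": 0},
    {"delta_pos": [28, -0.6, 0], "turn": 0, "fingers": 0},
    {"delta_pos": [30, -0.6, 0], "turn": 0, "fingers": 0},
    {"delta_pos": [32, -0.7, 0], "turn": 0, "fingers": 0},
    {"delta_pos": [32, -0.7, 0], "turn": 0, "fingers": 0},
  ],
)

```text
time_s: 13.03
position: [0.4895, -0.1975, 0.0585]
tcp_rot: [[-0.022, 0.0, 1.0], [-1.0, -0.0, -0.022], [0.0, -1.0, 0.0]]
force: [0.2, -0.1, -1.6]
opening: 0.136
```

```bash
python3 m.py 9
```

```text
13.0333 0.136 [ 0.17 -0.08 -1.62] [-0.035  0.109 -0.008] [ 0.4895 -0.1975  0.0585]
scene mount_nose [(0.98, [0.5887, -0.1961, 0.0192]), (0.7, [0.4827, 0.2912, -0.0002])]
scene stop [(0.42, [0.6376, -0.1988, 0.0191]), (0.26, [0.5727, 0.438, -0.0018])]
top mount_nose [(0.86, [0.7528, 0.4392, 0.0011]), (0.83, [0.5918, -0.1948, 0.0189])]
top stop [(0.51, [0.6423, -0.2015, 0.0177])]
```

View pics/scene9.png

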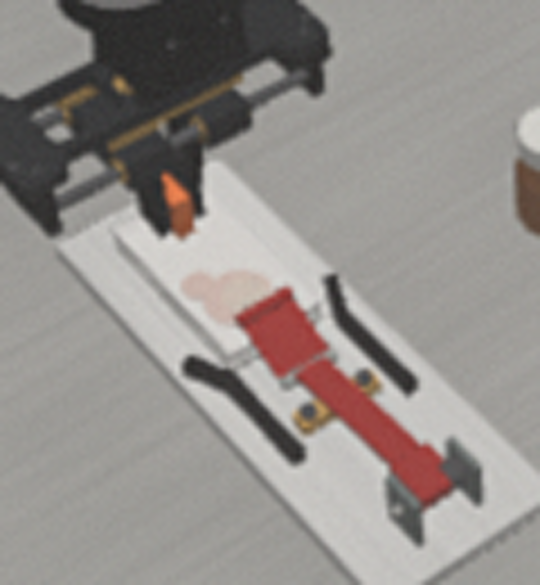

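View pics/top9.png

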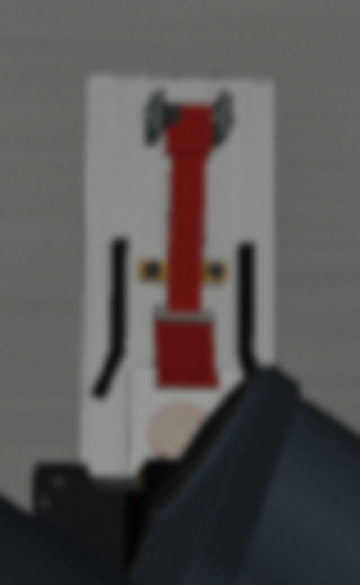

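The nose is now beneath the lip and inside the flared mouth, and nothing is jammed. I'll push on in small steps, watching the force.

Call:
jog_arm(
  steps=[
    {"delta_pos": [2, 0, 0], "turn": 0, "fingers": 0},
    {"delta_pos": [4, -0.1, 0], "turn": 0, "fingers": 0},
    {"delta_pos": [6, -0.1, 0], "turn": 0, "fingers": 0},
    {"delta_pos": [8, -0.2, 0], "turn": 0, "fingers": 0},
    {"delta_pos": [10, -0.2, 0], "turn": 0, "fingers": 0},
    {"delta_pos": [12, -0.2, 0], "turn": 0, "fingers": 0},
  ],
)

```text
time_s: 13.83
position: [0.4978, -0.1964, 0.0585]
tcp_rot: [[-0.021, -0.007, 1.0], [-1.0, 0.003, -0.021], [-0.003, -1.0, -0.007]]
force: [-8.8, -0.2, 5.0]
opening: 0.136
```

Call:
jog_arm(
  steps=[
    {"delta_pos": [2, 0, 0], "turn": 0, "fingers": 0},
    {"delta_pos": [4, -0.1, 0], "turn": 0, "fingers": 0},
    {"delta_pos": [6, -0.1, 0], "turn": 0, "fingers": 0},
    {"delta_pos": [8, -0.2, 0], "turn": 0, "fingers": 0},
  ],
)

```text
time_s: 14.17
position: [0.5046, -0.1959, 0.0585]
tcp_rot: [[-0.021, -0.01, 1.0], [-1.0, 0.004, -0.021], [-0.004, -1.0, -0.01]]
force: [-11.0, 1.1, 6.9]
opening: 0.135
```

```bash
python3 m.py 10
```

```text
14.1667 0.135 [-10.96   1.05   6.94] [-0.096  1.527 -0.098] [ 0.5046 -0.1959  0.0585]
scene mount_nose [(0.75, [0.6036, -0.1974, 0.0211]), (0.74, [0.4875, 0.2906, 0.0019])]
scene stop [(0.53, [0.6399, -0.1979, 0.0179])]
top mount_nose [(0.83, [0.7547, 0.4388, 0.0001]), (0.54, [0.6046, -0.1936, 0.0157])]
top stop [(0.53, [0.6412, -0.2006, 0.0195])]
```

View pics/scene10.png

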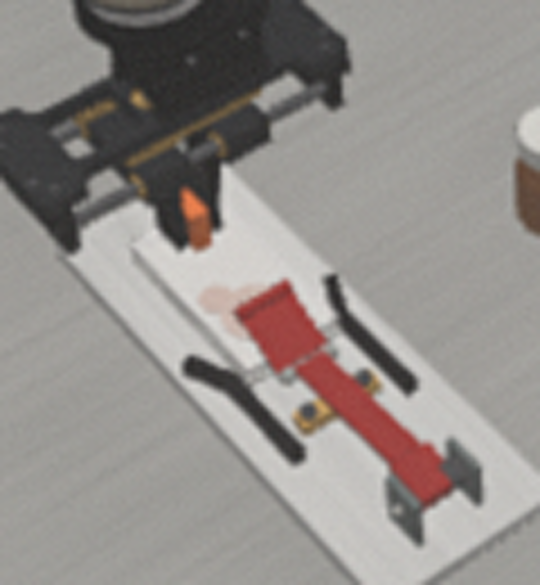

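View pics/top10.png

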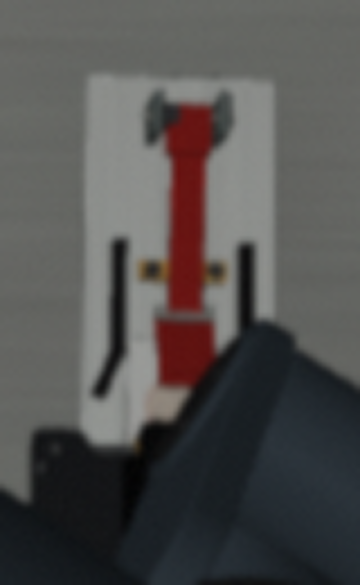

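The arm is starting to rise, and the 9–11 N push is within the expected 4–12 N. The nose is entering the rails, so I'll go on.

Call:
jog_arm(
  steps=[
    {"delta_pos": [2, 0, 0], "turn": 0, "fingers": 0},
    {"delta_pos": [4, -0.1, 0], "turn": 0, "fingers": 0},
    {"delta_pos": [6, -0.1, 0], "turn": 0, "fingers": 0},
    {"delta_pos": [8, -0.2, 0], "turn": 0, "fingers": 0},
  ],
)

```text
time_s: 14.8
position: [0.5114, -0.1957, 0.0585]
tcp_rot: [[-0.021, -0.012, 1.0], [-1.0, 0.005, -0.021], [-0.005, -1.0, -0.013]]
force: [-12.2, 0.6, 8.5]
opening: 0.138
```

Call:
jog_arm(
  steps=[
    {"delta_pos": [2, 0, 0], "turn": 0, "fingers": 0},
    {"delta_pos": [4, -0.1, 0], "turn": 0, "fingers": 0},
  ],
)

```text
time_s: 14.97
position: [0.5148, -0.1956, 0.0584]
tcp_rot: [[-0.02, -0.014, 1.0], [-1.0, 0.006, -0.02], [-0.005, -1.0, -0.014]]
force: [-14.1, 0.1, 9.6]
opening: 0.136
```

```bash
python3 m.py 11
```

```text
14.9667 0.136 [-14.15   0.1    9.63] [-0.159  2.124 -0.134] [ 0.5148 -0.1956  0.0584]
scene mount_nose [(0.79, [0.7578, 0.4377, -0.0028])]
scene stop [(0.61, [0.6421, -0.1965, 0.016]), (0.27, [0.6107, -0.1999, 0.0027])]
top mount_nose [(0.9, [0.4841, 0.2845, 0.0009]), (0.72, [0.6188, -0.193, 0.0193])]
top stop [(0.43, [0.6421, -0.1981, 0.017])]
```

View pics/scene11.png

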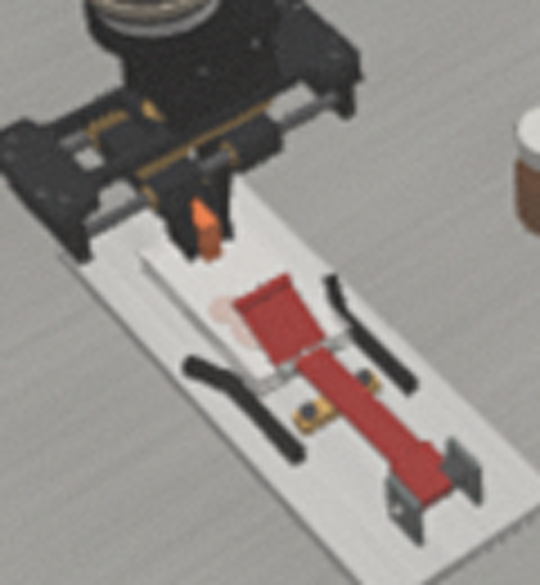

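View pics/top11.png

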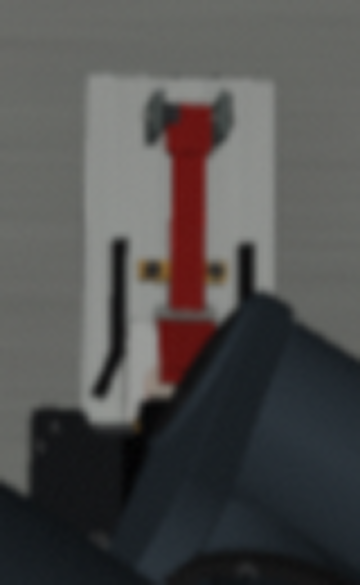

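The arm is riding up, and the nose is about 5 mm past the stand's origin. The tool has pitched about 0.8° nose-down and presses the deck with about 10 N, so I'll raise the grip by 1 mm while pushing on.

Call:
jog_arm(
  steps=[
    {"delta_pos": [0, 0, 0.5], "turn": 0, "fingers": 0},
    {"delta_pos": [1, 0, 1], "turn": 0, "fingers": 0},
    {"delta_pos": [2, 0, 1], "turn": 0, "fingers": 0},
  ],
)

```text
time_s: 15.52
position: [0.5178, -0.1958, 0.0588]
tcp_rot: [[-0.021, -0.012, 1.0], [-1.0, 0.005, -0.021], [-0.005, -1.0, -0.012]]
force: [-10.4, -0.1, 2.4]
opening: 0.141
```

Call:
jog_arm(
  steps=[
    {"delta_pos": [1, 0, 0], "turn": 0, "fingers": 0},
    {"delta_pos": [2, 0, 0], "turn": 0, "fingers": 0},
  ],
)

```text
time_s: 15.68
position: [0.5182, -0.1954, 0.0586]
tcp_rot: [[-0.021, -0.015, 1.0], [-1.0, 0.006, -0.02], [-0.006, -1.0, -0.015]]
force: [-13.0, -0.3, 6.3]
opening: 0.135
```

Call:
jog_arm(
  steps=[
    {"delta_pos": [1, 0, 0], "turn": 0, "fingers": 0},
    {"delta_pos": [2, 0, 0], "turn": 0, "fingers": 0},
  ],
)

```text
time_s: 15.85
position: [0.5237, -0.1965, 0.0589]
tcp_rot: [[-0.022, -0.007, 1.0], [-1.0, 0.004, -0.022], [-0.004, -1.0, -0.007]]
force: [-2.8, 0.5, -2.1]
opening: 0.137
```

Call:
jog_arm(
  steps=[
    {"delta_pos": [0, 0, 0], "turn": 0, "fingers": 0},
  ],
)

```text
time_s: 15.93
position: [0.5252, -0.197, 0.0588]
tcp_rot: [[-0.022, -0.004, 1.0], [-1.0, 0.002, -0.022], [-0.002, -1.0, -0.005]]
force: [-1.9, 0.3, -4.3]
opening: 0.133
```

```bash
python3 m.py 12
```

```text
15.9333 0.133 [-1.93  0.31 -4.29] [0.139 0.849 0.049] [ 0.5252 -0.197   0.0588]
scene mount_nose [(0.96, [0.4846, 0.2904, 0.0048]), (0.7, [0.6257, -0.2006, 0.0215])]
scene stop [(0.61, [0.6379, -0.1948, 0.0189])]
top mount_nose [(0.94, [0.4822, 0.2852, -0.0001]), (0.73, [0.7545, 0.4407, 0.0006])]
top stop [(0.65, [0.6405, -0.203, 0.0186])]
```

View pics/scene12.png

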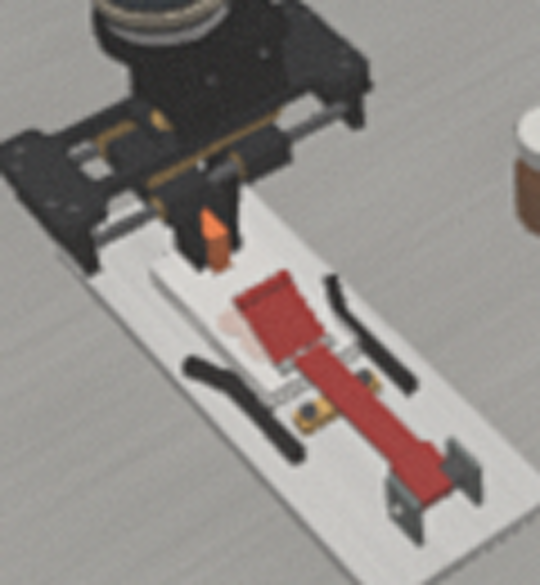

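View pics/top12.png

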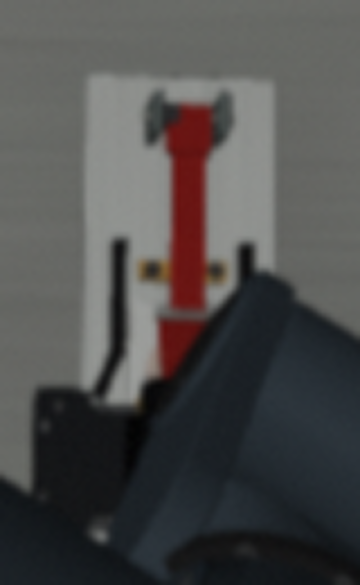

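The mount is beneath the arm: the nose is at about x=0.626, the force has dropped, and the bar rests on the slab. The stop is about 13 mm ahead. I'll ease down 0.7 mm and slide on slowly.

Call:
jog_arm(
  steps=[
    {"delta_pos": [0, 0, -0.7], "turn": 0, "fingers": 0},
    {"delta_pos": [1, 0, -0.7], "turn": 0, "fingers": 0},
    {"delta_pos": [2, 0, -0.7], "turn": 0, "fingers": 0},
    {"delta_pos": [3, -0.1, -0.7], "turn": 0, "fingers": 0},
    {"delta_pos": [4, -0.1, -0.7], "turn": 0, "fingers": 0},
  ],
)

```text
time_s: 16.65
position: [0.5314, -0.1984, 0.0589]
tcp_rot: [[-0.022, 0.0, 1.0], [-1.0, -0.0, -0.022], [0.0, -1.0, 0.0]]
force: [-2.3, 0.0, -3.8]
opening: 0.138
```

Call:
jog_arm(
  steps=[
    {"delta_pos": [1, 0, 0], "turn": 0, "fingers": 0},
    {"delta_pos": [2, 0, 0], "turn": 0, "fingers": 0},
    {"delta_pos": [3, 0, 0], "turn": 0, "fingers": 0},
  ],
)

```text
time_s: 16.9
position: [0.5343, -0.1984, 0.0588]
tcp_rot: [[-0.022, 0.0, 1.0], [-1.0, -0.0, -0.022], [0.0, -1.0, 0.0]]
force: [-3.1, 0.0, -4.1]
opening: 0.134
```

Call:
jog_arm(
  steps=[
    {"delta_pos": [1, 0, 0], "turn": 0, "fingers": 0},
    {"delta_pos": [2, 0, 0], "turn": 0, "fingers": 0},
  ],
)

```text
time_s: 17.07
position: [0.5362, -0.1983, 0.0589]
tcp_rot: [[-0.022, 0.0, 1.0], [-1.0, -0.0, -0.022], [0.0, -1.0, 0.0]]
force: [-3.3, 0.6, -3.2]
opening: 0.133
```

Call:
jog_arm(
  steps=[
    {"delta_pos": [0.5, 0, 0], "turn": 0, "fingers": 0},
    {"delta_pos": [1, 0, 0], "turn": 0, "fingers": 0},
  ],
)

```text
time_s: 17.23
position: [0.5372, -0.1982, 0.0589]
tcp_rot: [[-0.022, 0.0, 1.0], [-1.0, -0.0, -0.022], [0.0, -1.0, 0.0]]
force: [-3.9, 0.5, -3.3]
opening: 0.136
```

Call:
jog_arm(
  steps=[
    {"delta_pos": [0.5, 0, 0], "turn": 0, "fingers": 0},
    {"delta_pos": [1, 0, 0], "turn": 0, "fingers": 0},
  ],
)

```text
time_s: 17.4
position: [0.5381, -0.1982, 0.0589]
tcp_rot: [[-0.022, -0.0, 1.0], [-1.0, 0.0, -0.022], [-0.0, -1.0, -0.0]]
force: [-3.0, -1.3, -3.0]
opening: 0.132
```

Call:
jog_arm(
  steps=[
    {"delta_pos": [0.5, 0, 0], "turn": 0, "fingers": 0},
    {"delta_pos": [1, 0, 0], "turn": 0, "fingers": 0},
  ],
)

```text
time_s: 17.57
position: [0.5391, -0.1982, 0.0588]
tcp_rot: [[-0.022, -0.0, 1.0], [-1.0, 0.0, -0.022], [-0.0, -1.0, -0.0]]
force: [-3.6, -0.2, -2.4]
opening: 0.141
```

Call:
jog_arm(
  steps=[
    {"delta_pos": [0.5, 0, 0], "turn": 0, "fingers": 0},
    {"delta_pos": [1, 0, 0], "turn": 0, "fingers": 0},
  ],
)

```text
time_s: 17.73
position: [0.54, -0.1982, 0.0588]
tcp_rot: [[-0.022, -0.0, 1.0], [-1.0, 0.0, -0.022], [-0.0, -1.0, -0.0]]
force: [-5.1, -0.9, -2.7]
opening: 0.136
```

Call:
jog_arm(
  steps=[
    {"delta_pos": [0.5, 0, 0], "turn": 0, "fingers": 0},
    {"delta_pos": [1, 0, 0], "turn": 0, "fingers": 0},
  ],
)

```text
time_s: 17.9
position: [0.54, -0.1981, 0.0588]
tcp_rot: [[-0.022, -0.002, 1.0], [-1.0, 0.0, -0.022], [-0.0, -1.0, -0.002]]
force: [-6.5, -0.8, -1.4]
opening: 0.135
```

Call:
jog_arm(
  steps=[
    {"delta_pos": [0.5, 0, 0], "turn": 0, "fingers": 0},
    {"delta_pos": [1, 0, 0], "turn": 0, "fingers": 0},
  ],
)

```text
time_s: 18.07
position: [0.5401, -0.198, 0.0588]
tcp_rot: [[-0.021, -0.004, 1.0], [-1.0, 0.001, -0.021], [-0.001, -1.0, -0.004]]
force: [-9.6, -2.2, 1.1]
opening: 0.139
```

TCP has stalled at x=0.540 and the push rose from about 3.5 to 9.6 N, so the nose is against the stop with about 6 N. I'll hold there briefly, relax the elastic preload, and look.

Call:
jog_arm(
  steps=[
    {"delta_pos": [0.5, 0, 0], "turn": 0, "fingers": 0},
    {"delta_pos": [0.5, 0, 0], "turn": 0, "fingers": 0},
    {"delta_pos": [0.5, 0, 0], "turn": 0, "fingers": 0},
  ],
)

```text
time_s: 18.32
position: [0.5401, -0.198, 0.0589]
tcp_rot: [[-0.021, -0.005, 1.0], [-1.0, 0.001, -0.021], [-0.001, -1.0, -0.005]]
force: [-9.5, -2.6, 1.1]
opening: 0.138
```

Call:
jog_arm(
  steps=[
    {"delta_pos": [-1, 0, 0], "turn": 0, "fingers": 0},
    {"delta_pos": [-1.8, 0, -0.2], "turn": 0, "fingers": 0},
    {"delta_pos": [-1.8, 0, -0.2], "turn": 0, "fingers": 0},
  ],
)

```text
time_s: 18.57
position: [0.54, -0.1981, 0.0587]
tcp_rot: [[-0.022, -0.001, 1.0], [-1.0, 0.0, -0.022], [-0.0, -1.0, -0.001]]
force: [-6.3, -0.3, -1.3]
opening: 0.137
```

```bash
python3 m.py 13
```

```text
18.5667 0.137 [-6.27 -0.31 -1.33] [-0.079  1.134 -0.043] [ 0.54   -0.1981  0.0587]
scene mount_nose [(0.72, [0.484, 0.2896, -0.0015]), (0.57, [0.6389, -0.1967, 0.0212])]
scene stop [(0.43, [0.5823, -0.2034, 0.0238]), (0.39, [0.6408, -0.1961, 0.0158])]
top mount_nose [(0.62, [0.7562, 0.4394, -0.0009]), (0.57, [0.4864, 0.2864, -0.0011])]
top stop [(0.62, [0.5992, -0.0034, -0.0023]), (0.58, [0.6428, -0.2017, 0.0196])]
```

View pics/scene13.png

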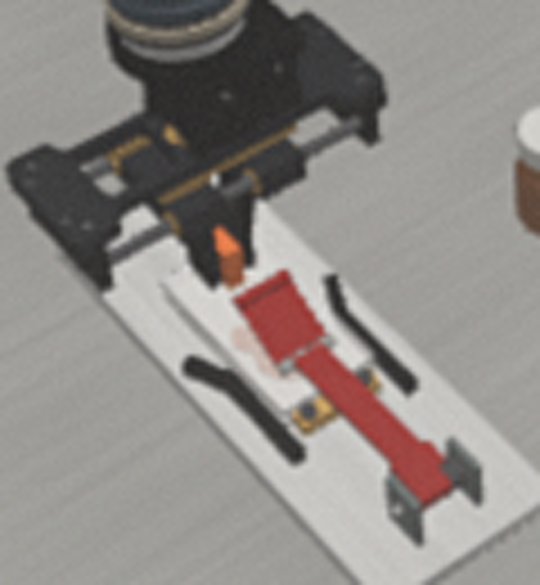

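View pics/top13.png

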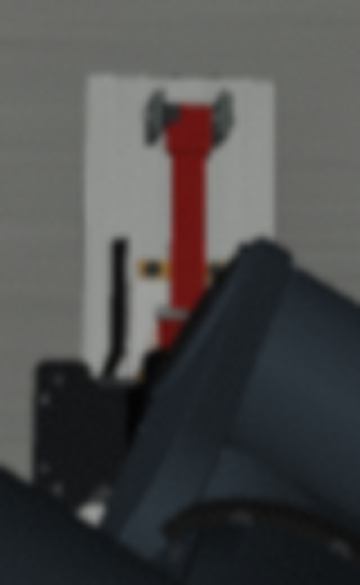

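The mount's nose meets the brass stop, at scene crop (300,410), with the arm lying on it. I'll relax a little more and release.

Call:
jog_arm(
  steps=[
    {"delta_pos": [-0.5, 0, 0], "turn": 0, "fingers": 0},
    {"delta_pos": [-0.5, 0, 0], "turn": 0, "fingers": 12},
    {"delta_pos": [-0.5, 0, 0], "turn": 0, "fingers": 14},
    {"delta_pos": [-0.5, 0, 0], "turn": 0, "fingers": 16},
    {"delta_pos": [-0.5, 0, 0], "turn": 0, "fingers": 20},
    {"delta_pos": [-0.5, 0, 0], "turn": 0, "fingers": 30},
    {"delta_pos": [-0.5, 0, 0], "turn": 0, "fingers": 40},
    {"delta_pos": [-0.5, 0, 0], "turn": 0, "fingers": 50},
    {"delta_pos": [-0.5, 0, 0], "turn": 0, "fingers": 50},
    {"delta_pos": [-0.5, 0, 0], "turn": 0, "fingers": 50},
    {"delta_pos": [-0.5, 0, 0], "turn": 0, "fingers": 50},
    {"delta_pos": [-0.5, 0, 0], "turn": 0, "fingers": 50},
  ],
)

```text
time_s: 19.87
position: [0.5404, -0.1982, 0.0586]
tcp_rot: [[-0.022, 0.0, 1.0], [-1.0, -0.0, -0.022], [0.0, -1.0, 0.0]]
force: [-0.5, -0.4, -0.1]
opening: 0.496
```

```bash
python3 m.py 14
```

```text
19.8667 0.496 [-0.51 -0.39 -0.07] [ 0.045  0.032 -0.023] [ 0.5404 -0.1982  0.0586]
scene mount_nose [(0.94, [0.6397, -0.1967, 0.0218]), (0.71, [0.7563, 0.4394, -0.0011])]
scene stop [(0.65, [0.6382, -0.1974, 0.0175])]
top mount_nose [(0.74, [0.7541, 0.439, 0.0017]), (0.67, [0.6413, -0.1945, 0.0171])]
top stop [(0.62, [0.6383, -0.2034, 0.0194])]
```

View pics/scene14.png

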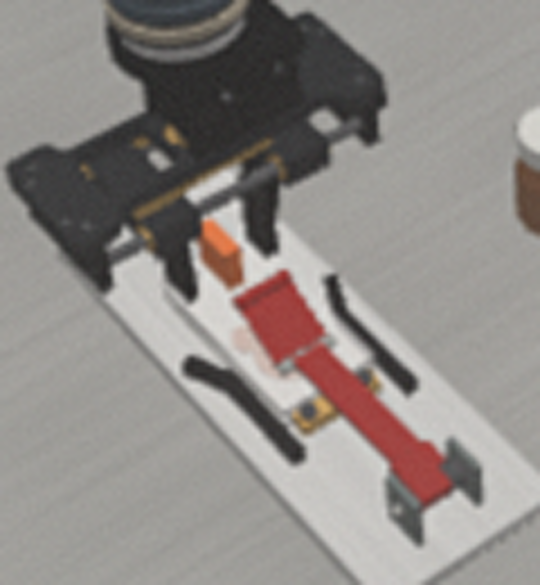

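The fingers are clear on both sides of the handle and the mount has stayed home. I'll retreat straight up, then back.

Call:
jog_arm(
  steps=[
    {"delta_pos": [0, 0, 5], "turn": 0, "fingers": 50},
    {"delta_pos": [0, 0, 15], "turn": 0, "fingers": 50},
    {"delta_pos": [0, 0, 35], "turn": 0, "fingers": 50},
    {"delta_pos": [0, 0, 60], "turn": 0, "fingers": 50},
    {"delta_pos": [0, 0, 90], "turn": 0, "fingers": 50},
    {"delta_pos": [0, 0, 125], "turn": 0, "fingers": 50},
    {"delta_pos": [0, 0, 160], "turn": 0, "fingers": 50},
    {"delta_pos": [-20, 25, 180], "turn": 0, "fingers": 50},
    {"delta_pos": [-45, 60, 190], "turn": 0, "fingers": 50},
    {"delta_pos": [-65, 95, 195], "turn": 0, "fingers": 50},
    {"delta_pos": [-85, 130, 195], "turn": 0, "fingers": 50},
    {"delta_pos": [-100, 165, 195], "turn": 0, "fingers": 50},
    {"delta_pos": [-110, 200, 195], "turn": 0, "fingers": 50},
    {"delta_pos": [-110, 220, 195], "turn": 0, "fingers": 50},
    {"delta_pos": [-110, 220, 195], "turn": 0, "fingers": 50},
    {"delta_pos": [-110, 220, 195], "turn": 0, "fingers": 50},
  ],
)

```text
time_s: 21.5
position: [0.4303, 0.0224, 0.2546]
tcp_rot: [[-0.019, 0.002, 1.0], [-1.0, -0.001, -0.019], [0.001, -1.0, 0.002]]
force: [0.1, -0.2, 1.2]
opening: 0.497
```

```bash
python3 m.py 15; python3 - <<'E'
from h import *
for t in('jar','tub','case'): print(t,[(round(d['confidence'],2),d['position'].round(4) if hasattr(d['position'],'round') else d['position']) for d in tip_of(t,'top')][:1])
E
```

```text
21.5 0.497 [ 0.06 -0.22  1.21] [ 0.018  0.041 -0.037] [0.4303 0.0224 0.2546]
scene mount_nose [(0.95, [0.6399, -0.1988, 0.0227]), (0.7, [0.7526, 0.4412, -0.0013])]
scene stop [(0.51, [0.6408, -0.1966, 0.0167])]
top mount_nose [(0.79, [0.7503, 0.4389, 0.0017]), (0.71, [0.4871, 0.2861, 0.0004])]
top stop [(0.36, [0.6425, -0.2006, 0.0191])]
jar [(0.82, [0.5979, -0.0036, -0.002])]
tub [(0.69, [0.5443, -0.4386, 0.0002])]
case [(0.63, [0.5691, 0.4337, -0.0009])]
```

View pics/scene15.png

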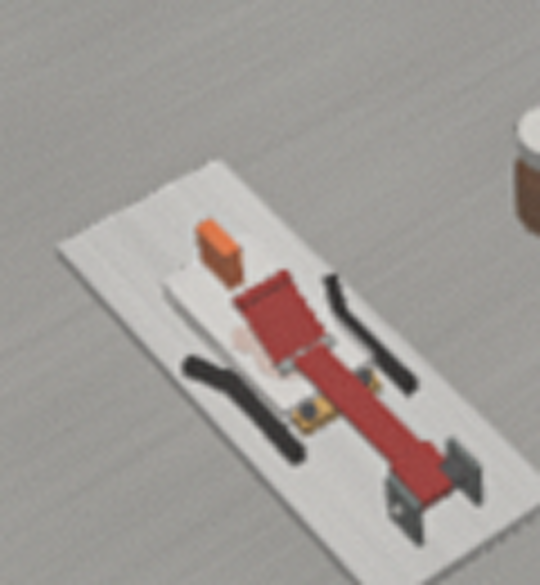

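View pics/top15.png

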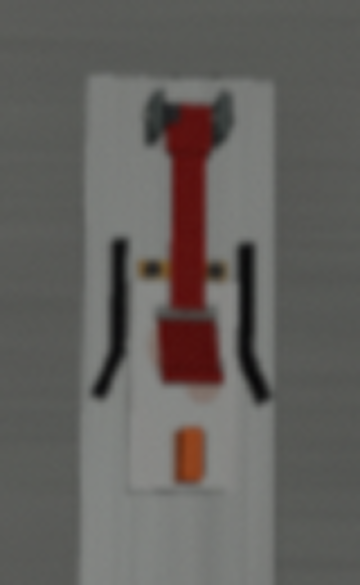

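The mount lies between the rails with its nose at the brass stop, the arm rests on the slab, and the robot is clear.

```bash
python3 -c "
from rig import *
print(hand_in())"
```

```text
the job is handed in; nothing more can be done
None
```

The mount is clamped in the viewing stand with its nose at the brass stop, and I handed the job in at about 21.5 s; no verdict is reported.

**What I did**
- I took the largest mount out of the blue tray by its orange handle and set it on the deck. The cameras showed it 4 mm off to one side, so I corrected that before pushing.
- Pushing under the red arm took up to about 14 N at the wrist, a little over the 4–12 N given. The tool had pitched slightly nose-down, so I raised the grip 1 mm, and the mount then slipped beneath.
- I slid it on at about 3 N until it stalled at the stop. The push rose to about 9.6 N, so roughly 6 N was on the stop. I then eased off and let go.

**Last checks**
- **Stop:** the scene camera put the nose at x = 0.640 and the stop at 0.641. The network is only good to about 4 mm, so this supports the 2 mm limit but does not prove it. The firmer evidence is the stall when I pushed, and that the mount looked unmoved in the pictures after release.
- **Flatness and alignment:** the pictures show the mount between the rails with the arm down on it. I did not measure its tilt or the arm angle directly.
- **Disagreement:** the scene camera put the nose 23 mm above the work surface, 3 mm over the deck. That is at the limit, but within the network's error. In the last top picture the network missed this mount's nose.
- **Other objects:** the jar, tub and case were within about 3 mm of their first positions, which is measurement noise.

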